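# Tip the edge-banded sample board into the check frame and start the check

### The job

The edge-banded sample board stands on end at one end of the rectangle taped on the table. Without gripping it, lifting it or shoving it along, push it near its top so that it tips over where it stands and lies flat within the taped rectangle, no part sticking out beyond the tape; only then press the push-button on the right all the way down and let it go. Leave everything else where it stands.

Things in the scene. Friction and masses are not known exactly. Their poses are not given: they have to be found in the camera images.
- board: sample board: loose brown board with white edges, 28 mm thick (x), 100 mm wide (y), 170 mm tall (z), 0.25 to 0.4 kg, standing on end across the tape at one end of the frame, square to it within 4 degrees. Origin: centre of its underside. x points over the frame, z up. Its -x face has two dark round spots. Pushed low it slides; pushed near the top it tips, and past a 10 degree lean it falls
- board_center (a point): the centre of the sample board's volume, 85 mm above its foot
- foot_left (a point): corner of the board's foot end, +y side, mid-thickness
- foot_right (a point): corner of the board's foot end, -y side, mid-thickness
- top_left (a point): corner of the board's top end, +y side, mid-thickness
- top_right (a point): corner of the board's top end, -y side, mid-thickness
- frame: rectangle of black tape stuck flat on the table, 230 mm long and 165 mm wide measured over the outside of the tape, tape 12 mm wide. Origin: centre of the rectangle, at table height. x runs along the length, away from the end at which the board stands (the board is to fall towards +x); z up
- start (a joint): travel of the push-button, 0 released to 0.006 m fully pressed (downwards); springs back; fully down takes about 5 N
- start_top (a point): centre of the top face of the push-button: a black round button 26 mm across, facing up, on a fixed grey box 75 x 75 x 40 mm on the robot's right; its top is 62 mm above the table when released. The box may stand nearer or farther than the regulator
- regulator: fixed air regulator, 60 x 60 mm base, 83 mm tall, with a T-bar and a dial; not used. Origin: centre of its underside
- roller: bystander: plain steel feed roller standing on end, 48 mm in diameter and 55 mm tall with an 18 mm spindle rising to 75 mm, beside the left long side of the taped frame. Origin: centre of its underside
- bearing: bystander: steel ring 52 mm in diameter, 16 mm thick, lying flat just beyond the far end (+x) of the taped frame. Origin: centre of its underside
- offcut: bystander: short standing offcut of the same board, 30 x 60 x 85 mm tall, far to the robot's left. Origin: centre of its underside
- reel: bystander: flat white plastic reel, 110 mm in diameter, 26 mm thick, lying to the robot's left. Origin: centre of its underside
- driver: bystander: screwdriver lying to the robot's left; its origin lies within its length
- cleaner: bystander: closed bottle standing on the right, 56 mm in diameter, 140 mm tall. Origin: centre of its underside
Mind the look-alikes: they are no part of the job. Leave any orange, turquoise or yellow look-alike of the board alone.

How it is judged:
By the outcome, as a careful person would: the job done as asked, in the order asked, and still so for the second after the job is handed in, with the robot touching nothing.
It also fails if it takes over 38 s, if anything falls off the work surface, if the arm or the gripper's body presses on something with over 40 N, if the wrist force passes 120 N, or if a joint passes its speed limit or range.

### The arm

A 6-joint arm with a two-finger parallel gripper is mounted at the origin on the work surface. World frame = base frame: x ahead of the robot, y to its left, z up, the work surface at z = 0. Lengths are in m, angles in rad, forces in N, time in s.
With the tool pointing down it reaches from about 0.275 to 0.825 m from the base axis. Payload 5.2 kg.
Tool frame: the origin (TCP) lies on the front face of the gripper's body, between the roots of the fingers; the fingertips stand 84 mm ahead of it and the grasp point (between the pads) lies 65 mm ahead of it; x points along the fingers, z is the direction in which the jaws open and shut, and the axes are right-handed (so a half turn about x gives the same grasp; the last joint's range is limited). The gripper opens to 93 mm and grips with 3 to 60 N. Pads are 15 mm wide; open, the fingers measure 128 mm over their backs; the gripper's body (75 mm by 188 mm) begins 65 mm behind the grasp point.
Start: joints at [1.063, 0.259, 1.535, -0, 1.348, -0.203], TCP at [0.165, 0.525, 0.303] pointing down, gripper open.
Joint ranges: [-3.14, 3.14], [-0.91, 2.08], [0.19, 2.58], [-1.22, 4.36], [0.22, 2.71], [-3.12, 3.12]. Speed limits (rad/s): [2.57, 2.57, 3.14, 3.14, 3.14, 3.14].

### API

Orientations are given as a 3x3 rotation matrix whose columns are the frame's x, y, z axes.
In Python, from rig import r gives the robot as it stands. The module is installed in compiled form; this text tells all that it offers.
- The arm moves only by the tool send_rows, never from a script. Its arguments are lists of equal length, an entry for each row: "slide": the shift along the world's x, y, z in mm, a list of three; "rotation": the turn, a rotation vector about the world's x, y, z in degrees, a list of three; "jaw": the closure, from 0 (fully open) to 1 (shut). A call has 1 to 10 rows; each row is the pose to reach, as a shift and turn from the pose commanded when the call began; what a row does not reach only later rows make up. A row lasts 1/8 s, in which the tool goes at most 62.5 mm and 10.7 degrees, less where a joint would pass 70% of its speed; a pose out of reach is approached as far as the arm can. A call with a gripper value outside its range is refused whole. The fingers move at their own pace and stop on an object; "newtons" is the grip in N (left out, the last holds). Time passes only in rows, so rows that repeat a pose let the fingers close. It gives the time, the measured TCP pose, the force and the opening at its end, in the units of the state.
- r.get_obs(): the state, without advancing time (a new reading comes with each control period).
- r.get_image(name): name is "side" or "top" or "wrist"; returns (picture, depth): 384x512x3 uint8, blue, green, red; 384x512 float32, m along the optical axis (not along the pixel's ray), 0 where there is no reading.
- r.camera_params(name): a dict with "fx", "fy", "cx", "cy" (pixels), "dist_coeffs" ([k1, k2, p1, p2, k3] as OpenCV has them; the pictures are not rectified), "rvec" (rotation vector, rad) and "tvec" (3), from world to camera coordinates, as OpenCV has them. Camera axes: x right, y down, z forward; pixel columns grow to the right and rows downward; lengths in m; the calibration is good to about 2 mm. A picture is of the moment at which its call begins: read the wrist's pose just before it. camera_params takes no time and is no camera call; for the wrist camera it gives the pose at the moment of the call.
- r.hand_in(): hands the job in, once; it reports no verdict.
Trained networks look in the newest picture that a camera, given by its name, has taken for a name from the list of things; names that differ only in an ending like _2 or _b are one class to them, and where a whole thing is asked for, a point or a joint stands for the part that bears it (a point fixed in the world has none). Each returns a list of dicts, best first, with "conf" (0 to 1); they miss things now and then, are a little off and sometimes report something else, mostly with a low value. They report only what shows in the picture. A call takes as long as a camera call. They do not tell look-alikes from the thing itself.
- r.boxes_of(label, camera): "position" ([x, y, z] in m, in the coordinates of the camera as it stood for that picture, good to about 4 mm: the middle of the surface that is visible of it).
- r.tip_of(label, camera): "position" ([x, y, z] in m, in the coordinates of the camera as it stood for that picture, good to about 4 mm: a listed point, or the origin of a listed thing).
The state is a dict: "time_s": time; "joint_positions": joint angles; "joint_velocities": joint speeds; "tau": joint torques, N m; "tcp_pos": TCP position; "eef_rot": TCP orientation; "force": force on the tool from outside, world axes, zero at the start; "wrist_torque": the same for the moment, N m; "width": finger opening in m.
Only numpy, scipy, OpenCV 4.12 (cv2) and the standard library are available. Lean on these libraries where they do the work, as an engineer would, in place of code of your own. Each camera call takes 0.05 s, during which the arm holds its last target. There are 200 camera calls.

## Working session

There is one attempt and no reset: what is moved stays moved. The work goes in short steps, Python scripts to look and compute and a tool call to move; the robot and the scene stay as the last step left them, time stands still between calls to the robot, and variables do not carry over. Pictures are saved under pics/ and viewed, about 8 in all and at most 12, crops included, and the job is handed in when it is done.

Besides the shell and the picture viewer there is one more tool, called after "Emit:" as name(argument=value, ...) on one line, values as JSON. send_rows: Moves the arm, as the interface text tells. Its arguments: {"type":"object","properties":{"slide":{"type":"array","items":{"type":"array","items":{"type":"number"}}},"rotation":{"type":"array","items":{"type":"array","items":{"type":"number"}}},"jaw":{"type":"array","items":{"type":"number"}},"newtons":{"type":"number"}},"required":["slide","rotation","jaw"]}

```bash
mkdir -p pics
cat > h.py <<'E'
import numpy as np, cv2
from rig import r
def cam(n):
    p=r.camera_params(n); K=np.array([[p['fx'],0,p['cx']],[0,p['fy'],p['cy']],[0,0,1]])
    return K,np.array(p['dist_coeffs']),cv2.Rodrigues(np.array(p['rvec'],float))[0],np.array(p['tvec'],float).ravel()
def c2w(n,P):
    K,d,R,t=cam(n); return R.T@(np.array(P)-t)
def pix2w(n,uv,z):
    K,d,R,t=cam(n); q=cv2.undistortPoints(np.array(uv,float).reshape(-1,1,2),K,d).reshape(-1,2)
    C=-R.T@t; D=np.c_[q,np.ones(len(q))]@R
    return C+D*((z-C[2])/D[:,2])[:,None]
def find(n,labels):
    for l in labels:
        for f in ('tip_of','boxes_of'):
            for o in getattr(r,f)(l,n)[:3]: print(n,f,l,round(o['conf'],2),c2w(n,o['position']).round(3))
E
python3 - <<'E'
from h import *
for n in('side','top'):
    im,d=r.get_image(n); cv2.imwrite(f'pics/{n}0.png',im)
    find(n,['board','start_top','frame','bearing'] if n=='side' else ['board','top_left','top_right','foot_left','foot_right','start_top','frame','roller','bearing','cleaner','regulator'])
o=r.get_obs(); print(o['time_s'],o['tcp_pos'],o['eef_rot'],o['width'])
E
```

```text
side tip_of board 0.97 [ 0.331  0.119 -0.003]
side tip_of board 0.9 [ 0.44  -0.153  0.001]
side tip_of board 0.66 [ 0.457  0.054 -0.002]
side boxes_of board 0.85 [ 0.344 -0.042  0.104]
side boxes_of board 0.69 [ 0.437 -0.141  0.11 ]
side boxes_of board 0.67 [0.452 0.088 0.123]
side tip_of start_top 0.42 [ 0.589 -0.331  0.062]
side tip_of start_top 0.21 [0.557 0.228 0.   ]
side boxes_of start_top 0.7 [ 0.589  0.137 -0.002]
side boxes_of start_top 0.58 [0.647 0.451 0.025]
side boxes_of frame 0.63 [ 0.59   0.139 -0.003]
side tip_of bearing 0.76 [0.713 0.119 0.003]
side boxes_of bearing 0.73 [0.707 0.124 0.018]
top tip_of board 0.93 [ 0.45  -0.147  0.002]
top tip_of board 0.82 [ 0.351 -0.054 -0.003]
top tip_of board 0.79 [ 0.325  0.119 -0.002]
top boxes_of board 0.95 [ 0.447 -0.144  0.171]
top boxes_of board 0.89 [0.33  0.116 0.17 ]
top boxes_of board 0.78 [0.453 0.053 0.173]
top tip_of top_left 0.81 [0.294 0.081 0.168]
top tip_of top_left 0.68 [ 0.493 -0.134  0.174]
top tip_of top_left 0.63 [0.444 0.101 0.164]
top boxes_of top_left 0.84 [0.456 0.054 0.166]
top boxes_of top_left 0.81 [ 0
[... 1208 characters left out ...]
 0.226 0.053]
top tip_of bearing 0.61 [0.71  0.121 0.001]
top boxes_of bearing 0.69 [0.456 0.05  0.171]
top boxes_of bearing 0.66 [ 0.564 -0.436  0.095]
top boxes_of bearing 0.5 [0.709 0.121 0.019]
top tip_of cleaner 0.81 [ 0.568 -0.448  0.002]
top boxes_of cleaner 0.52 [ 0.563 -0.438  0.094]
top tip_of regulator 0.77 [ 0.436 -0.279 -0.004]
top tip_of regulator 0.21 [0.712 0.121 0.001]
top boxes_of regulator 0.57 [ 0.434 -0.277  0.057]
top boxes_of regulator 0.52 [0.644 0.446 0.03 ]
1.6 [0.16503406 0.52466695 0.30273561] [[-1.77125227e-05 -9.53905533e-01  3.00107037e-01]
 [-2.49620868e-05  3.00107037e-01  9.53905533e-01]
 [-1.00000000e+00  9.40477553e-06 -2.91271255e-05]] 0.09317267743971491
```

View pics/side0.png

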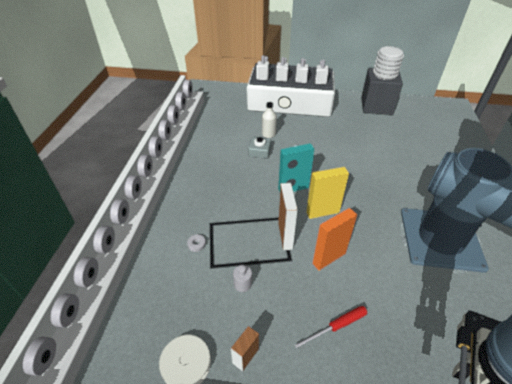

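View pics/top0.png

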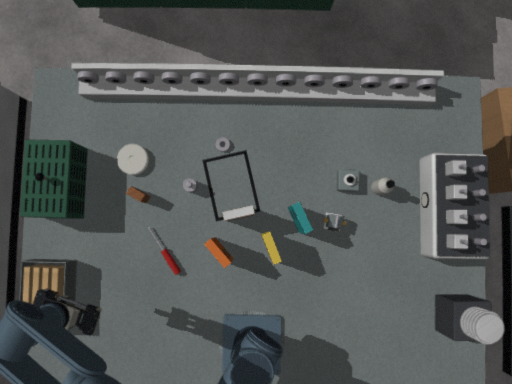

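The brown/white-edged board stands in the black frame, with its top end at about (240,212) in the top view and (287,215) in the side view. Orange, yellow and turquoise look-alikes stand near it. The button is at about (349,180) in the top view. Next I'll measure the frame and board precisely.

Run:
```python
from h import *
im=cv2.imread('pics/top0.png'); x0,y0,x1,y1=196,145,268,226
g=im.max(2).astype(int); m=np.zeros(g.shape,np.uint8); m[y0:y1,x0:x1]=(g[y0:y1,x0:x1]<45)
nc,l,st,_=cv2.connectedComponentsWithStats(m); k=1+st[1:,4].argmax()
v,u=np.nonzero(l==k); W=pix2w('top',np.c_[u,v],0)[:,:2]
rc=cv2.minAreaRect((W*1000).astype(np.float32)); print('frame',len(u),rc,cv2.boxPoints(rc).round(1).tolist())
w=np.zeros(g.shape,np.uint8); w[200:226,215:264]=im.min(2)[200:226,215:264]>170
nc,l,st,_=cv2.connectedComponentsWithStats(w); k=1+st[1:,4].argmax(); v,u=np.nonzero(l==k)
B=pix2w('top',np.c_[u,v],.17)[:,:2]; rb=cv2.minAreaRect((B*1000).astype(np.float32)); print('board top',len(u),rb,cv2.boxPoints(rb).round(1).tolist())
c=cv2.resize(im[135:235,185:365],None,fx=4.4,fy=4.4,interpolation=cv2.INTER_CUBIC); cv2.imwrite('pics/c1.png',c)
```

```text
frame 403 ((561.3564453125, 88.628173828125), (226.9583282470703, 164.2064971923828), 13.67403507232666) [[431.70001220703125, 141.60000610351562], [470.5, -18.0], [691.0, 35.70000076293945], [652.2000122070312, 195.1999969482422]]
board top 198 ((458.1917419433594, 53.283443450927734), (23.263900756835938, 92.96907806396484), 13.755401611328125) [[435.79998779296875, 95.69999694824219], [457.8999938964844, 5.400000095367432], [480.5, 10.899999618530273], [458.3999938964844, 101.19999694824219]]
```

View pics/c1.png

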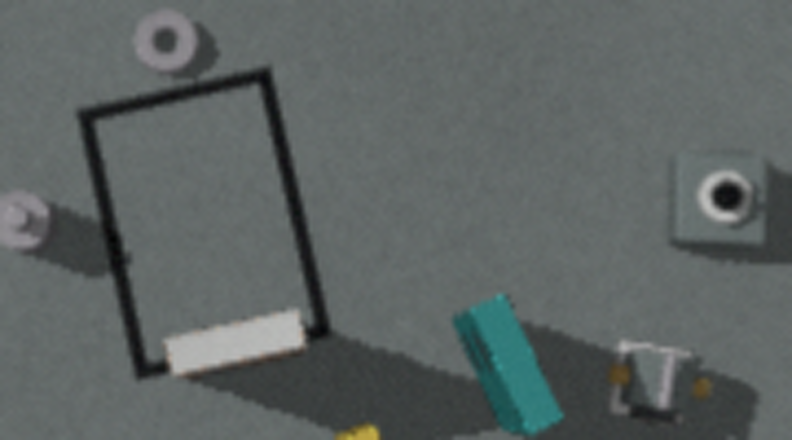

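The top-view measurements agree with the given sizes:

| Item | Centre (m) | Yaw | Measured size |
|---|---|---|---|
| Frame | (0.561, 0.089) | 13.7° | 227 x 164 mm |
| Board | (0.458, 0.053) | 13.8° | – |

The board is about 10 mm right of the frame's centreline. I'll move the closed fingers to behind the board.

Emit:
send_rows(slide=[[24,-49,5],[47,-97,5],[71,-146,5],[94,-194,5],[118,-243,5],[142,-292,5],[165,-340,5],[189,-389,5],[212,-437,5],[236,-486,5]], rotation=[[0,0,3],[0,0,6],[0,0,9],[0,0,13],[0,0,16],[0,0,19],[0,0,22],[0,0,25],[0,0,28],[0,0,31.2]], jaw=[1,1,1,1,1,1,1,1,1,1], newtons=20)

```text
time_s: 2.85
tcp_pos: [0.4015, 0.0369, 0.3081]
eef_rot: [[0.001, -0.971, -0.239], [0.0, -0.239, 0.971], [-1.0, -0.001, -0.0]]
force: [-0.1, -0.2, -0.3]
width: 0.0013
```

Emit:
send_rows(slide=[[0,0,0],[0,0,-20],[0,0,-40],[0,0,-60],[0,0,-74],[0,0,-74]], rotation=[[0,0,0],[0,0,0],[0,0,0],[0,0,0],[0,0,0],[0,0,0]], jaw=[1,1,1,1,1,1])

```text
time_s: 3.6
tcp_pos: [0.4, 0.0397, 0.233]
eef_rot: [[-0.002, -0.971, -0.238], [0.001, -0.238, 0.971], [-1.0, 0.002, 0.001]]
force: [0.2, -0.3, 0.5]
width: 0.0008
```

Run:
```python
from h import *
o=r.get_obs(); print(o['time_s'],o['tcp_pos'],o['eef_rot'].round(3) if hasattr(o['eef_rot'],'round') else o['eef_rot'],o['width'],o['force'])
a,_=r.get_image('side'); b,_=r.get_image('wrist')
cv2.imwrite('pics/p1.png',np.hstack([cv2.resize(a[100:300,180:400],(440,400)),cv2.resize(b,(360,270)) if 0 else cv2.copyMakeBorder(cv2.resize(b,(360,270)),0,130,0,0,0)]))
```

```text
3.6 [0.39995365 0.03968471 0.2330185 ] [[-0.002 -0.971 -0.238]
 [ 0.001 -0.238  0.971]
 [-1.     0.002  0.001]] 0.0007822040915619816 [ 0.21646344 -0.28738938  0.46635308]
```

View pics/p1.png

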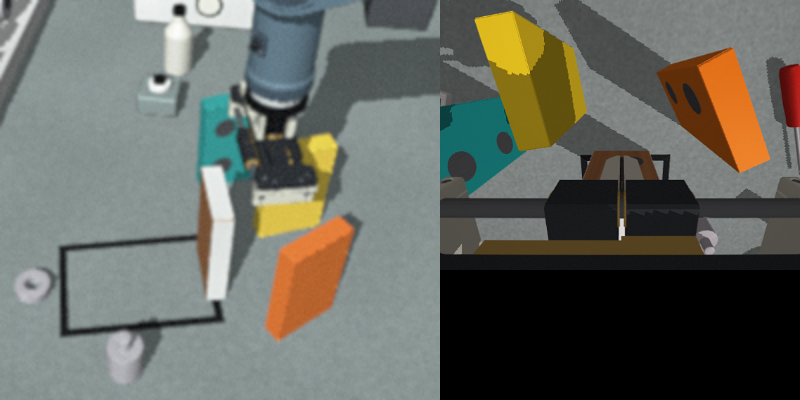

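The closed fingers stand centred behind the upper part of the board and clear of the yellow and orange pieces. The -x face, with dark spots, is toward the gripper. Pushing along frame +x.

Emit:
send_rows(slide=[[8,2,0],[16,4,0],[23,6,0],[28,7,0],[32,8,0],[36,9,0],[40,10,0],[44,11,0],[47,11,0],[50,12,0]], rotation=[[0,0,0],[0,0,0],[0,0,0],[0,0,0],[0,0,0],[0,0,0],[0,0,0],[0,0,0],[0,0,0],[0,0,0]], jaw=[1,1,1,1,1,1,1,1,1,1])

```text
time_s: 4.95
tcp_pos: [0.4512, 0.0506, 0.2338]
eef_rot: [[0.0, -0.971, -0.237], [-0.0, -0.237, 0.971], [-1.0, -0.0, -0.0]]
force: [-0.6, -0.9, -0.5]
width: 0.0005
```

Run:
```python
from h import *
o=r.get_obs(); print(o['time_s'],o['tcp_pos'],o['force'])
a,_=r.get_image('side')
cv2.imwrite('pics/p2.png',cv2.resize(a[150:300,180:380],(600,450)))
```

```text
4.95 [0.45121986 0.05064043 0.23375703] [-0.56252171 -0.88523223 -0.46170067]
```

View pics/p2.png

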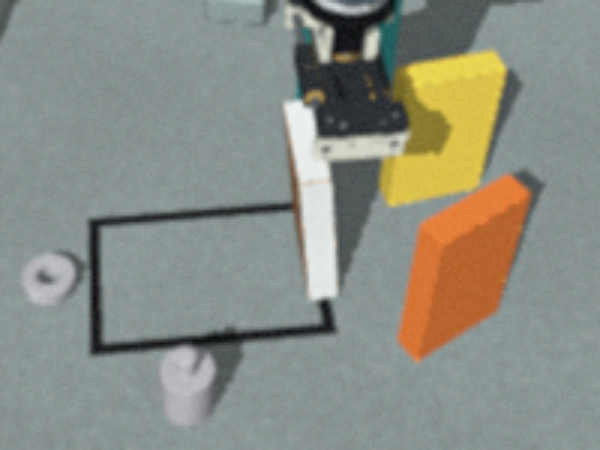

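The board leans forward and its foot is still at the tape end. I'll keep pushing slowly.

Emit:
send_rows(slide=[[4,1,0],[8,2,0],[12,3,0],[15,4,0],[18,4,0],[18,4,0],[18,4,0]], rotation=[[0,0,0],[0,0,0],[0,0,0],[0,0,0],[0,0,0],[0,0,0],[0,0,0]], jaw=[1,1,1,1,1,1,1])

```text
time_s: 5.88
tcp_pos: [0.4689, 0.0546, 0.2337]
eef_rot: [[-0.0, -0.971, -0.237], [0.0, -0.237, 0.971], [-1.0, 0.0, 0.0]]
force: [0.1, 0.0, -0.5]
width: 0.0007
```

Run:
```python
from h import *
o=r.get_obs(); print(o['time_s'],o['tcp_pos'],o['force'])
a,_=r.get_image('side')
cv2.imwrite('pics/p3.png',cv2.resize(a[150:300,180:380],(600,450)))
```

```text
5.875 [0.46893394 0.0546467  0.23370573] [ 0.14990333  0.01007728 -0.5072148 ]
```

View pics/p3.png

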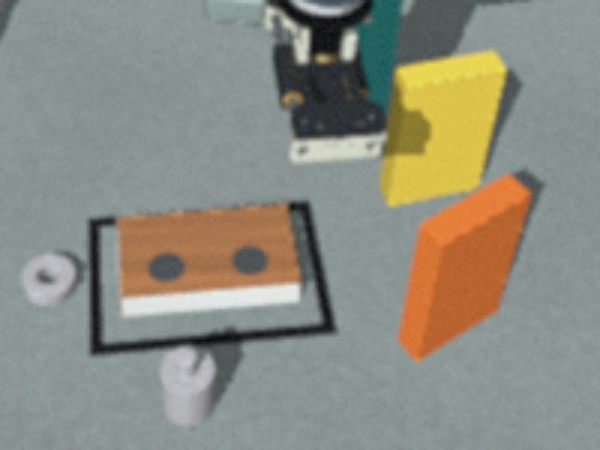

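The board fell flat, spots up, inside the tape, and the bystanders are untouched. Next I'll raise the arm and go above the button. I'm turning the wrist so the gripper's long side stays clear of the bottle, then rechecking from the top view.

Emit:
send_rows(slide=[[0,0,40],[0,0,90],[13,-43,90],[26,-86,90],[40,-130,90],[53,-173,90],[66,-216,90],[80,-260,90],[93,-303,90],[106,-346,90]], rotation=[[0,0,0],[0,0,-8],[0,0,-18],[0,0,-28],[0,0,-38],[0,0,-48],[0,0,-58],[0,0,-68],[0,0,-78],[0,0,-88]], jaw=[1,1,1,1,1,1,1,1,1,1])

```text
time_s: 7.18
tcp_pos: [0.5752, -0.2927, 0.3236]
eef_rot: [[-0.0, -0.266, 0.964], [0.0, 0.964, 0.266], [-1.0, 0.0, -0.0]]
force: [-0.1, -0.4, 0.1]
width: 0.0006
```

Run:
```python
from h import *
o=r.get_obs(); print(o['time_s'],o['tcp_pos'],o['joint_positions'])
im0=cv2.imread('pics/top0.png'); s=im0[168:192,338:362].max(2)<60
nc,l,st,ce=cv2.connectedComponentsWithStats(s.astype(np.uint8))
for k in range(1,nc):
    if st[k,4]>4: print('btn',st[k],pix2w('top',[ce[k]+[338,168]],.062))
im,_=r.get_image('top'); cv2.imwrite('pics/top2.png',im)
im2,dep=r.get_image('wrist'); cv2.imwrite('pics/w2.png',im2)
for n in('top','wrist'): find(n,['start_top'])
# board in frame coords
h=cv2.cvtColor(im,cv2.COLOR_BGR2HSV); m=np.zeros(h.shape[:2],np.uint8); m[145:226,196:268]=(h[145:226,196:268,1]>70)
nc,l,st,_=cv2.connectedComponentsWithStats(m); k=1+st[1:,4].argmax(); v,u=np.nonzero(l==k)
B=pix2w('top',np.c_[u,v],.028)[:,:2]; rb=cv2.minAreaRect((B*1000).astype(np.float32)); print(len(u),rb)
a=np.radians(13.7); R=np.array([[np.cos(a),-np.sin(a)],[np.sin(a),np.cos(a)]])
print('corners in frame mm',((cv2.boxPoints(rb)-[561.4,88.6])@R).round(1).tolist())
c=np.hstack([cv2.resize(im[135:235,185:285],(400,400),interpolation=cv2.INTER_CUBIC),cv2.copyMakeBorder(cv2.resize(im2,(400,300)),0,100,0,0,0)])
cv2.imwrite('pics/p4.png',c)
```

```text
7.175 [ 0.57520651 -0.29274112  0.32361771] [-6.43347038e-01  4.20805828e-01  1.25163286e+00  1.17490785e-04
  1.46939055e+00 -9.12112506e-01]
btn [ 9  9  7  5 28] [[ 0.58574842 -0.33154212  0.062     ]]
btn [ 9 23  9  1  9] [[ 0.54421521 -0.33485451  0.062     ]]
top tip_of start_top 0.65 [0.465 0.111 0.016]
top tip_of start_top 0.55 [ 0.557  0.232 -0.001]
top tip_of start_top 0.31 [0.65  0.451 0.   ]
top boxes_of start_top 0.29 [0.561 0.079 0.024]
wrist tip_of start_top 0.8 [ 0.585 -0.325  0.064]
wrist tip_of start_top 0.38 [ 0.566 -0.442 -0.005]
wrist boxes_of start_top 0.72 [ 0.584 -0.325  0.066]
1201 ((561.59130859375, 79.12593841552734), (171.05343627929688, 99.30193328857422), 13.743768692016602)
corners in frame mm [[-87.6, 40.3], [-87.5, -59.0], [83.5, -58.8], [83.4, 40.5]]
```

View pics/p4.png

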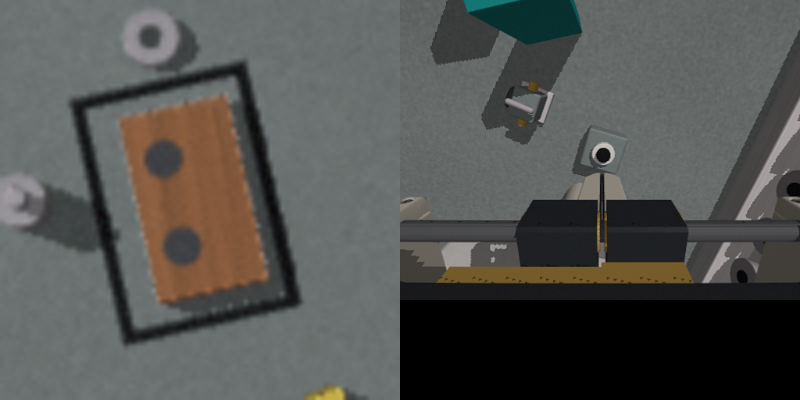

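The board lies flat with its edges at -88..+84 mm by -59..+40 mm in frame coordinates, against limits of ±115 by ±82. The button is at about (0.586, -0.329). I'll descend to just above it.

Emit:
send_rows(slide=[[5,-18,0],[11,-37,0],[11,-37,-40],[11,-37,-80],[11,-37,-120],[11,-37,-150],[11,-37,-167],[11,-37,-167]], rotation=[[0,0,-6],[0,0,-12],[0,0,-12],[0,0,-12],[0,0,-12],[0,0,-12],[0,0,-12],[0,0,-12]], jaw=[1,1,1,1,1,1,1,1])

```text
time_s: 8.48
tcp_pos: [0.5858, -0.3272, 0.1561]
eef_rot: [[-0.001, -0.066, 0.998], [0.001, 0.998, 0.066], [-1.0, 0.001, -0.001]]
force: [-0.4, 0.1, 0.4]
width: 0.0004
```

Emit:
send_rows(slide=[[0,0,-4],[0,0,-8],[0,0,-10],[0,0,-12],[0,0,-14],[0,0,-14]], rotation=[[0,0,0],[0,0,0],[0,0,0],[0,0,0],[0,0,0],[0,0,0]], jaw=[1,1,1,1,1,1])

```text
time_s: 9.22
tcp_pos: [0.5861, -0.3285, 0.1431]
eef_rot: [[0.0, -0.065, 0.998], [-0.0, 0.998, 0.065], [-1.0, -0.0, 0.0]]
force: [-1.3, 0.0, 2.9]
width: 0.0005
```

Emit:
send_rows(slide=[[0,0,-1],[0,0,-2],[0,0,-3],[0,0,-3]], rotation=[[0,0,0],[0,0,0],[0,0,0],[0,0,0]], jaw=[1,1,1,1])

```text
time_s: 9.72
tcp_pos: [0.5862, -0.3285, 0.1404]
eef_rot: [[0.001, -0.065, 0.998], [-0.001, 0.998, 0.065], [-1.0, -0.001, 0.001]]
force: [-1.8, 0.9, 6.1]
width: 0.0007
```

Emit:
send_rows(slide=[[0,0,-1],[0,0,-2],[0,0,-2]], rotation=[[0,0,0],[0,0,0],[0,0,0]], jaw=[1,1,1])

```text
time_s: 10.1
tcp_pos: [0.5862, -0.3285, 0.1402]
eef_rot: [[0.001, -0.065, 0.998], [-0.001, 0.998, 0.065], [-1.0, -0.001, 0.001]]
force: [-4.2, 3.3, 16.7]
width: 0.0009
```

It hit a hard stop with the tip at 56 mm (62 - 6 mm) and 16.7 N, so the button is fully down. Releasing and retreating.

Emit:
send_rows(slide=[[0,0,10],[0,0,25],[0,0,60],[0,0,100],[0,0,140],[0,0,160],[0,0,160]], rotation=[[0,0,0],[0,0,0],[0,0,0],[0,0,0],[0,0,0],[0,0,0],[0,0,0]], jaw=[1,1,1,1,1,1,1])

```text
time_s: 10.98
tcp_pos: [0.5866, -0.3287, 0.2999]
eef_rot: [[0.003, -0.065, 0.998], [-0.002, 0.998, 0.065], [-1.0, -0.002, 0.003]]
force: [0.2, -0.1, -0.0]
width: 0.0005
```

Run:
```python
from h import *
o=r.get_obs(); print(o['time_s'],o['tcp_pos'],o['force'])
a,_=r.get_image('side'); w,d=r.get_image('wrist')
find('wrist',['start_top'])
cv2.imwrite('pics/p5.png',np.hstack([cv2.resize(a[90:384,130:400],(400,436)),cv2.copyMakeBorder(cv2.resize(w,(400,300)),0,136,0,0,0)]))
```

```text
10.975 [ 0.58655073 -0.32866094  0.29987261] [ 0.20505951 -0.07131188 -0.04434164]
wrist tip_of start_top 0.8 [ 0.587 -0.335  0.061]
wrist boxes_of start_top 0.69 [ 0.586 -0.335  0.06 ]
```

View pics/p5.png

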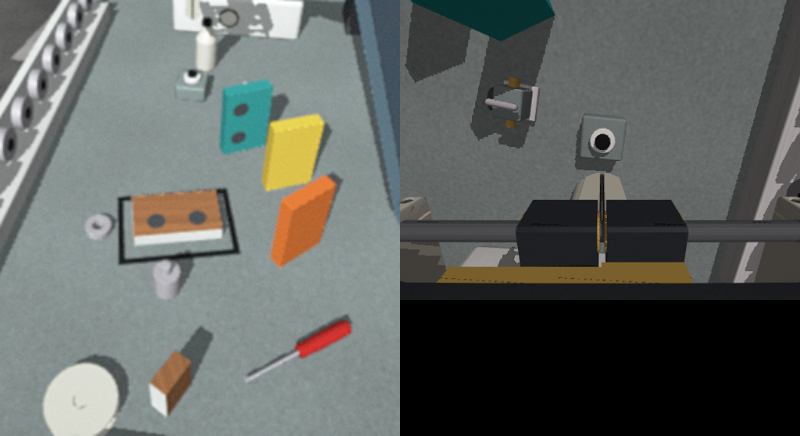

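The board lies flat in the tape, the look-alikes and bystanders stand as before, the button is back up, and the arm is clear.

```bash
python3 -c "from rig import r; print(r.hand_in())"
```

```text
the job is handed in; nothing more can be done
None
```

The job is done and handed in at about 11 s of robot time. I pushed the board near its top with closed fingers until it tipped and fell flat. I then pressed the push-button until it hit a hard stop, and let it go.

- **Board:** it lies flat in the taped rectangle. Its edges are at -88 to +84 mm along and -59 to +40 mm across, against tape limits of ±115 and ±82 mm. That leaves at least 23 mm on every side.
- **Button:** it stopped with the fingertips at 56 mm, which is the full 6 mm of travel, under 16.7 N. That is well above the 5 N or so it needs. After release it read 61 mm against 62 mm nominal, which is within the network's error.
- **Everything else:** the final side picture shows the other pieces in view standing as before, with the arm clear of everything.
- **Checks that disagreed:** the networks sometimes put the button in the wrong place in the top view. The wrist view gave its y as -0.325 m before the press and -0.335 m after. I used -0.329 m, between those two and close to my own pixel measurement of -0.332 m.

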